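Turn the tea-ball dish towards the pot

TASK

Get ready to drop the tea ball into the pot: slide the teapot across the hob, without lifting or tipping it, from the far ring to the ring nearer the dish, centred inside that ring, and let go of it. Then lift the dish by its bow handle straight up, at least 6 cm clear of its board, and only in the air turn it a quarter turn anticlockwise (seen from above), so that the lip that pointed away from the robot points left, to the teapot's side. Keep it level with the loose ball in the middle, disturb nothing else, and finish still holding it steady in the air above its board.

Things in the scene. Friction and masses are not known exactly. Their poses are not given: they have to be found in the camera images.
- hob: fixed black glass hob, 230 (x) x 460 (y) x 8 mm thick, flat on the table, two white-outlined rings. Origin: centre of its underside; its y axis runs along the row of rings, from the ring nearer the dish to the far one; z up.
- far_ring (a point): centre of the ring farther from the dish, on the glass (8 mm above the table); ring outline 140 mm in diameter. The teapot starts here, up to about 11 mm off-centre.
- near_ring (a point): centre of the empty ring nearer the dish, on the glass; outline 140 mm in diameter. 230 mm from the far ring.
- teapot: loose open green enamel teapot without its lid, about 0.6 kg, base diameter 100, greatest diameter 120, 100 mm high, mouth diameter 84. Origin: centre of its underside. Spout along its +x (tip 112 mm out, 105 mm up), handle along its -x, roughly towards the robot; z up.
- teapot_handle (a point): middle of the upright straight bar of the teapot's handle, 100 mm from the pot's axis along its -x and 62 mm above its underside. The bar is 12 x 12 mm in section (square to the pot's x and y) and 58 mm tall, from 32 to 90 mm above the underside; clear gap to the pot about 35 mm. Pinch it from above with the fingers closing along the teapot's y.
- board: fixed square birch board, 170 x 170 x 14 mm, under the dish. Origin: centre of its underside; a dark line on its top runs along its x, which points away from the robot (within about 25 degrees); its y then points left, towards the hob; z up.
- dish: loose round steel dish, about 0.28 kg, 150 mm in diameter, 28 mm high at the rim, its inside sloping 7 degrees down to the middle, standing on a flat foot 84 mm in diameter on the board. Origin: centre of its underside. Its +x points to its lip and starts along the board's x (within about 2 degrees); z up. An upright bow handle spans it along its y, legs at the rim, 133 mm high overall.
- dish_grip (a point): centre of the dark wooden grip on the middle of the bow, straight above the dish's centre, 120 mm above its underside. The grip is 80 mm long along the dish's y, 16 mm thick along its x and 26 mm tall. Pinch it from above with the fingers closing along the dish's x.
- dish_lip (a point): tip of the flat pouring lip of the dish, 102 mm from its centre along its +x, 28 mm above its underside; the lip is 26 mm wide.
- tea_ball: loose closed metal tea ball, 36 mm in diameter, 50 g, lying in the middle of the dish and free to roll. Origin: its centre.
- cups: bystander: stack of three nested porcelain cups, 82 mm wide, 108 mm high, on a low plank along the far edge. Origin: centre of its underside.
- sugar_tub: bystander: round plastic tub with push-button lid, 94 mm wide, 92 mm high, on the same plank. Origin: centre of its underside.
- strainer: bystander: steel tea strainer lying beyond the dish, bowl 80 mm wide, 22 mm high, handle reaching 190 mm along its -x. Origin: under the bowl's centre.
- teapot_lid: bystander: the teapot's lid, 86 mm wide, 36 mm high with its knob, lying between dish and hob on the robot's side. Origin: centre of its underside.
- spoon: bystander: steel spoon 160 mm long, lying between robot and hob. Origin: under its middle.
- honey_jar: bystander: glass jar 66 mm wide, 90 mm high, to the right of the dish. Origin: centre of its underside.
There are look-alikes about, which are no part of the job. Leave any orange or turquoise look-alike of the dish alone. Leave any purple look-alike of the teapot alone.

How it is judged (in metres and radians):
On the way, in this order (a step that is already met when the one before it is completed fails the run):
1. the teapot stands on the nearer ring, released (horizontal distance between teapot and near_ring below 0.02 m and angle between teapot's own z axis and vertical below 0.06 rad and z of teapot in the frame of hob below 0.013 m and contact force between the fingers and teapot below 0.1 N and linear speed of teapot below 0.02 m/s), for 0.2 s.
2. the dish is lifted clear of its board, level and not yet turned (z of dish in the frame of board above 0.044 m and angle between the x axis of dish and the x axis of board, either way round below 0.4 rad and angle between dish's own z axis and vertical below 0.1 rad), for 0.1 s.
3. the dish is turned a quarter turn to the left in the air (angle between the x axis of dish and the x axis of board, either way round above 1.37 rad and y of dish_lip in the frame of board above 0.02 m and z of dish in the frame of board above 0.064 m and angle between dish's own z axis and vertical below 0.1 rad and horizontal distance between tea_ball and dish below 0.02 m), for 0.2 s.
At the end, for the whole second after the job is handed in: Dish held still by the gripper, level within 6 deg, 50 mm or more clear of its board and within 60 mm of above its centre, lip a quarter turn left of the board's x within 11 deg, ball within 20 mm of the dish's centre; teapot upright on the glass within 20 mm of the near ring's centre (all of step 3 and horizontal distance between teapot and near_ring below 0.02 m and angle between teapot's own z axis and vertical below 0.06 rad and z of teapot in the frame of hob below 0.013 m and horizontal distance between dish and board below 0.06 m and z of tea_ball in the frame of dish below 0.04 m and contact force between the fingers and dish above 1 N and contact force between dish and board below 0.1 N and linear speed of dish below 0.03 m/s and angular speed of dish below 0.15 rad/s); the arm keeps its last pose, push and grip.
It fails at once if the teapot is lifted off the glass or tipped (z of teapot in the frame of hob above 0.02 m or angle between teapot's own z axis and vertical above 0.15 rad).
It fails at once if the dish is turned while still on or near its board (z of dish in the frame of board below 0.03 m and angle between the x axis of dish and the x axis of board, either way round above 0.45 rad).
It fails at once if the dish is tilted (angle between dish's own z axis and vertical above 0.17 rad).
It fails at once if the ball leaves the middle of the dish (horizontal distance between tea_ball and dish above 0.032 m).
It fails at once if a bystander is disturbed (distance of any of cups, sugar_tub, strainer, teapot_lid, spoon, honey_jar from where it was at the start of the episode above 0.03 m).
It also fails if it takes over 58 s, if anything falls off the work surface, if the arm or the gripper's body presses on something with over 40 N, if the wrist force passes 120 N, or if a joint passes its speed limit or range.

ROBOT

A 6-joint arm with a two-finger parallel gripper is mounted at the origin on the work surface. World frame = base frame: x ahead of the robot, y to its left, z up, the work surface at z = 0. Lengths are in m, angles in degrees, forces in N, time in s.
With the tool pointing down it reaches from about 0.275 to 0.775 m from the base axis. Payload 14.6 kg.
Tool frame: the origin (TCP) lies at the very end of the fingers, on their centre line; the grasp point (between the pads) lies 19 mm behind it; y points along the fingers, z is the direction in which the jaws open and shut, and the axes are right-handed (so a half turn about y gives the same grasp; the last joint's range is limited). The gripper opens to 85 mm and grips with 20 to 120 N. Pads are 22 mm wide; open, the fingers measure 114 mm over their backs; the gripper's body (76 mm by 85 mm) begins 54 mm behind the grasp point. The pads swing forward as they close: fully open they stand 13 mm farther back than shut.
Start: joints at [-73.642, 15.075, -2.767, 72.158, 0, 81.102], TCP at [0.224, -0.475, 0.231] pointing down, gripper open.
Joint ranges: [-151.79, 151.79], [-50.71, 97.33], [-67.44, 78.34], [-121.81, 120.89], [-77.56, 73.72], [-180, 180]. Speed limits (degrees/s): [108.29, 108.29, 147.25, 159.86, 180, 180].

INTERFACE

Orientations are given as a 3x3 rotation matrix whose columns are the frame's x, y, z axes.
In Python, from rig import manip gives the robot as it stands.
- The arm moves only by the shell command python3 -m handwheel 'ROWS' [FORCE]. ROWS is JSON, a list of rows, each a list of 5 numbers: the shift along the tool's x, y, z in m, then the turn about the tool's y in rad, then the gripper's target within -1 to 1 (shut at 1, half-way at 0, fully open at -1). A call has 1 to 12 rows; each row shifts and turns the commanded pose from where the row before left it, along the tool's axes as they then stand; what a row does not reach is not made up. A row lasts 1/12 s, in which the tool goes at most 41.7 mm and 7.16 degrees, less where a joint would pass 70% of its speed; a pose out of reach is approached as far as the arm can. A call with a gripper value outside its range is refused whole. The fingers move at their own pace and stop on an object; FORCE is the grip in N (left out, the last holds). Time passes only in rows, so rows that do not move let the fingers close. It gives the time, the measured TCP pose, the force and the opening at its end, in the units of the state.
- manip.observe(): the state, without advancing time (a new reading comes with each control period).
- manip.capture(name): name is "side" or "top" or "wrist"; returns (picture, depth): 480x640x3 uint8, red, green, blue; 480x640 float32, m along the optical axis (not along the pixel's ray), 0 where there is no reading.
- manip.calibration(name): a dict with "mtx" (3x3 intrinsics, pixels), "position" and "rotation" of the camera in the world. Camera axes: x right, y down, z forward; pixel columns grow to the right and rows downward; lengths in m; the calibration is good to about 2 mm. A picture is of the moment at which its call begins: read the wrist's pose just before it. calibration takes no time and is no camera call; for the wrist camera it gives the pose at the moment of the call.
- manip.close_job(): hands the job in, once; it reports no verdict.
The state is a dict: "time_s": time; "qpos": joint angles; "dq": joint speeds; "joint_torque": joint torques, N m; "eef_pos": TCP position; "orientation": TCP orientation; "wrist_force": force on the tool from outside, world axes, zero at the start; "torque": the same for the moment, N m; "opening": opening from 0.0 (shut) to 1.0 (fully open).
Only numpy, scipy, OpenCV 4.12 (cv2) and the standard library are available. Lean on these libraries where they do the work, as an engineer would, in place of code of your own. Each camera call takes 0.05 s, during which the arm holds its last target.

## Working session

There is one attempt and no reset: what is moved stays moved. The work goes in short steps, Python scripts to look and compute and a shell command to move; the robot and the scene stay as the last step left them, time stands still between calls to the robot, and variables do not carry over. Pictures are saved under pics/ and viewed, and the job is handed in when it is done.

```bash
ls; mkdir -p pics; python3 - <<'E'
from rig import manip
import cv2
s=manip.observe(); print(s)
for n in("top","side"):
    p,d=manip.capture(n); cv2.imwrite(f"pics/{n}0.png",p[:,:,::-1])
    import numpy as np; np.save(f"pics/{n}0.npy",d); print(n,manip.calibration(n))
E
```

```text
pics
{'time_s': 0.0, 'qpos': array([-7.36406298e+01,  1.50977727e+01, -2.80402403e+00,  7.21584635e+01,
        1.16261896e-03,  8.11033020e+01]), 'dq': array([-0.03018753, -0.01323263, -0.04517915,  0.02172357,  0.06080754,
        0.02756047]), 'joint_torque': array([-7.52302614e-03, -6.37607360e+01,  3.84565115e+01,  1.41047593e-02,
       -3.60236108e-04,  2.50504172e-05]), 'eef_pos': array([ 0.22393134, -0.47453996,  0.23083303]), 'orientation': array([[-9.04409992e-01, -2.76764010e-04,  4.26664376e-01],
       [-4.26664426e-01,  1.01487370e-03, -9.04409441e-01],
       [-1.82702470e-04, -9.99999447e-01, -1.03594727e-03]]), 'wrist_force': array([-0.03831399,  0.03828594, -0.30330918]), 'torque': array([ 0.04089303,  0.0022837 , -0.00084409]), 'opening': 0.9997827963076701}
top {'mtx': array([[607.58365976,   0.        , 320.93461391],
       [  0.        , 607.58365976, 248.94839147],
       [  0.        ,   0.        ,   1.        ]]), 'position': array([ 0.35130877, -0.036027  ,  1.81144944]), 'rotation': array([[ 0.00107281, -0.99414146,  0.10808149],
       [-0.99999599, -0.00134983, -0.00248989],
       [ 0.0026212 , -0.10807838, -0.99413892]])}
side {'mtx': array([[481.29018863,   0.        , 319.43000934],
       [  0.        , 481.29018863, 241.73901039],
       [  0.        ,   0.        ,   1.        ]]), 'position': array([ 0.40054076, -0.87414831,  0.86759813]), 'rotation': array([[ 0.98137674, -0.14288386,  0.12838962],
       [-0.19089253, -0.65080898,  0.73485217],
       [-0.0214414 , -0.74567545, -0.66596426]])}
```

View pics/top0.png

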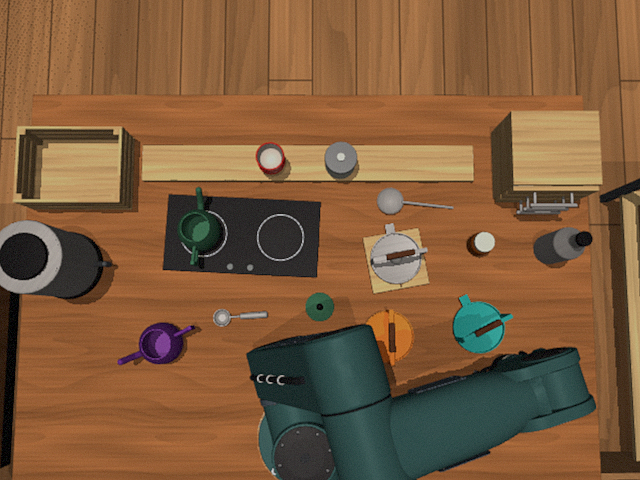

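View pics/side0.png

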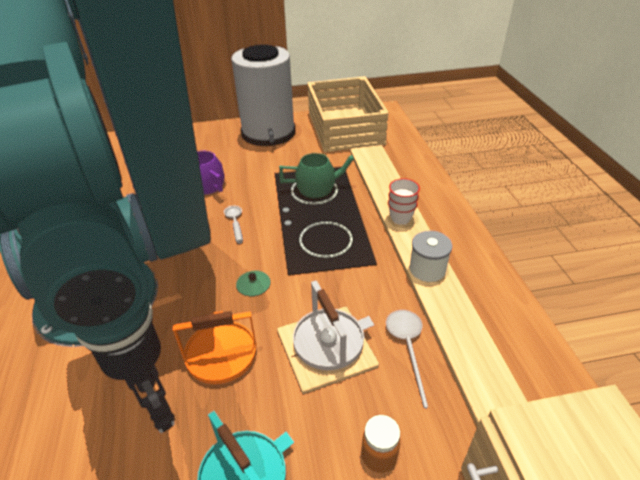

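The top picture shows the green teapot on the hob's left (far) ring at about (198,232). The empty near ring is at (280,238), and the steel dish is on its board at (396,258). There are three look-alikes: the orange dish at (390,335), the turquoise dish at (480,325) and the purple teapot at (160,343). The green pot and the grey steel dish on the birch board fit the description, so I'll confirm them in enlarged crops.

```bash
python3 - <<'E'
import cv2
a=cv2.imread("pics/top0.png")
cv2.imwrite("pics/c1.png",cv2.resize(a[180:290,155:330],None,fx=4.5,fy=4.5,interpolation=cv2.INTER_CUBIC))
cv2.imwrite("pics/c2.png",cv2.resize(a[215:300,350:450],None,fx=7,fy=7,interpolation=cv2.INTER_CUBIC))
E
```

```text
(no output)
```

View pics/c1.png

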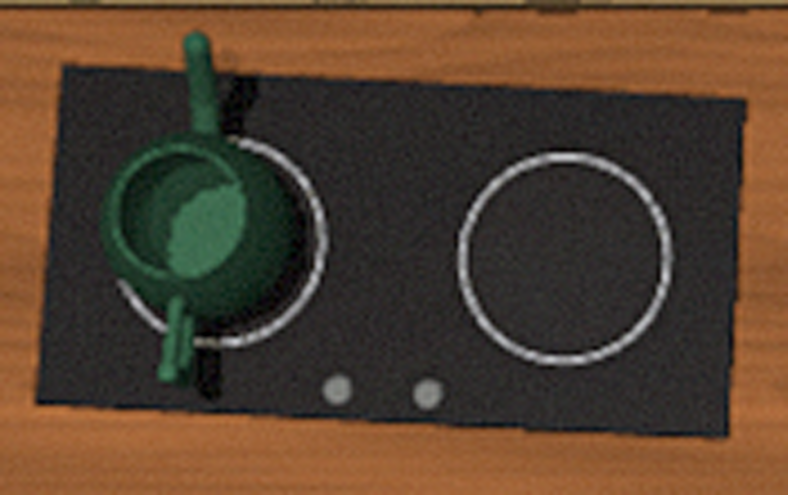

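View pics/c2.png

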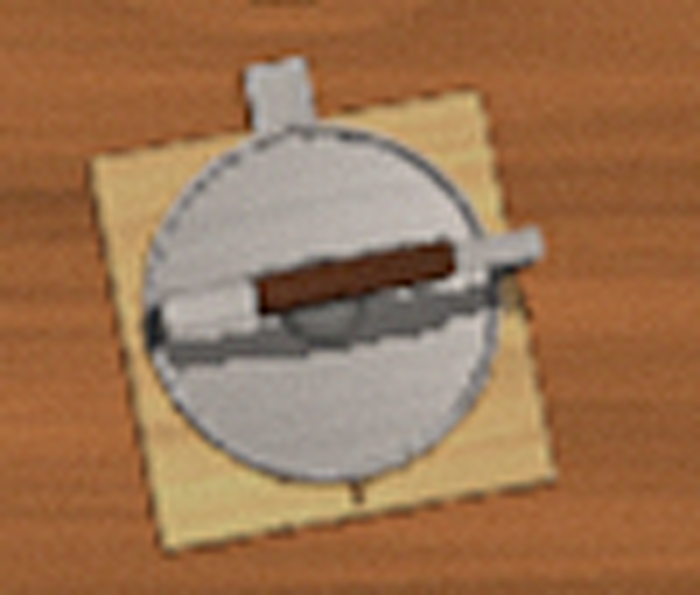

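The crops confirm both: the green pot is on the left ring, with its handle bar at crop (175,375). The steel dish is on the board with its grip centre at (357,277) and its lip tip at (277,62). Next I'll turn these into world positions.

```bash
cat > h.py <<'E'
import numpy as np
from rig import manip
def w(cam,u,v,z,cal=None):
    c=cal or manip.calibration(cam)
    r=c["rotation"]@np.linalg.inv(c["mtx"])@np.array([u,v,1.])
    p=np.array(c["position"]); return p+r*(z-p[2])/r[2]
def px(cam,P,cal=None):
    c=cal or manip.calibration(cam)
    q=c["mtx"]@(c["rotation"].T@(np.array(P)-c["position"])); return q[:2]/q[2]
E
python3 - <<'E'
from h import *
np.set_printoptions(precision=4,suppress=True)
f=lambda x,y,z,o,s:w("top",o[0]+(x+.5)/s-.5,o[1]+(y+.5)/s-.5,z)
A=lambda x,y,z:f(x,y,z,(155,180),4.5)
B=lambda x,y,z:f(x,y,z,(350,215),7)
c=A(180,213,.108);sp=A(196,42,.113);hb=A(172,370,.098)
print("pot",c,"spout",sp,np.linalg.norm((sp-c)[:2]),"hbar",hb,np.linalg.norm((hb-c)[:2]))
nr=A(565,258,.008);print("near",nr)
fr=A(221,241,.008);print('far approx',fr,np.linalg.norm(fr-nr))
H=[A(*k,.008) for k in[(63,65),(746,100),(728,437),(37,402)]];print("hob",H,np.mean(H,0))
print('spout yaw',np.degrees(np.arctan2(*(sp-c)[[1,0]])))
g=B(357,277,.147);l=B(277,62,.042);r=B(320,303,.042);print("grip",g,"lip",l,"rim c",r,np.linalg.norm((l-r)[:2]),np.degrees(np.arctan2(*(l-r)[[1,0]])))
C=[B(*k,.014) for k in[(92,157),(477,92),(555,477),(165,550)]];print("board",np.mean(C,0),np.linalg.norm(C[0]-C[1]),np.degrees(np.arctan2(*(C[0]-C[3]+C[1]-C[2])[[1,0]])))
e1=B(262,297,.147);e2=B(452,257,.147);print(e1,e2,np.linalg.norm(e1-e2))
E
```

```text
pot [0.5987 0.3172 0.108 ] spout [0.707  0.3087 0.113 ] 0.10864229417755406 hbar [0.5004 0.322  0.098 ] 0.09832887035606629
near [0.5833 0.0815 0.008 ]
far approx [0.5944 0.3103 0.008 ] 0.2290949505672204
hob [array([0.7131, 0.4186, 0.008 ]), array([ 0.6901, -0.0387,  0.008 ]), array([ 0.4644, -0.0271,  0.008 ]), array([0.4869, 0.4294, 0.008 ])] [0.5886 0.1955 0.008 ]
spout yaw -4.522736210641207
grip [ 0.5182 -0.2595  0.147 ] lip [ 0.6195 -0.2412  0.042 ] rim c [ 0.5178 -0.258   0.042 ] 0.10314793869435637 9.402697886650069
board [ 0.514  -0.2624  0.014 ] 0.16697008292744847 10.274987366893056
[ 0.5102 -0.2221  0.147 ] [ 0.5261 -0.297   0.147 ] 0.07665500313217441
```

Sizes agree: ring spacing 229 mm, lip 103 mm, handle 98 mm, grip 77 mm. Now I'll travel high to a point above the teapot's handle.

```bash
python3 -m handwheel '[[-0.024,0,-0.024,0,-1],[-0.024,0,-0.024,0,-1],[-0.024,0,-0.024,0,-1],[-0.024,0,-0.024,0,-1],[-0.024,0,-0.024,0,-1],[-0.024,0,-0.024,0,-1],[-0.024,0,-0.024,0,-1],[-0.024,0,-0.024,0,-1],[-0.024,0,-0.024,0,-1],[-0.024,0,-0.024,0,-1],[-0.024,0,-0.024,0,-1],[-0.024,0,-0.024,0,-1]]'
python3 -m handwheel '[[-0.024,0,-0.024,0,-1],[-0.024,0,-0.024,0,-1],[-0.024,0,-0.024,0,-1],[-0.024,0,-0.024,0,-1],[-0.024,0,-0.024,0,-1],[-0.024,0,-0.024,0,-1],[-0.024,0,-0.024,0,-1],[-0.024,0,-0.024,0,-1],[-0.024,0,-0.024,0,-1],[-0.024,0,-0.024,0,-1],[-0.024,0,-0.024,0,-1],[-0.024,0,-0.024,0,-1]]'
python3 -m handwheel '[[0,0,0,-0.11,-1],[0,0,0,-0.11,-1],[0,0,0,-0.11,-1],[0,0,0,-0.11,-1],[0,0,0,-0.11,-1],[0,0,0,-0.11,-1],[0,0,0,-0.11,-1],[0,0,0,-0.11,-1],[0,0,0,-0.11,-1],[0,0,0,-0.11,-1],[0,0,0,-0.11,-1],[0,0,0,-0.11,-1]]'
python3 -m handwheel '[[0,0,0,-0.11,-1],[0,0,0,-0.11,-1],[0,0,0,-0.11,-1],[0,0,0,-0.11,-1],[0,0,0,-0.11,-1],[0,0,0,-0.11,-1],[0,0,0,-0.11,-1],[0,0,0,-0.11,-1],[0,0,0,-0.11,-1],[0,0,0,-0.11,-1],[0,0,0,-0.11,-1],[0,0,0,-0.11,-1]]'
python3 -m handwheel '[[0,0,0,0,-1],[0,0,0,0,-1]]'
python3 - <<'E'
from h import *
import cv2
np.set_printoptions(precision=4,suppress=True)
c=manip.calibration("wrist");p,d=manip.capture("wrist");cv2.imwrite("pics/w1.png",p[:,:,::-1]);np.save("pics/w1.npy",d)
import pickle;pickle.dump(c,open("w1.pkl","wb"));print(c);s=manip.observe();print(s["time_s"],s["eef_pos"],s["orientation"],s["qpos"])
E
```

```text
time_s: 1.1
eef_pos: [0.3616, -0.0898, 0.2313]
orientation: [[-0.905, 0.0, 0.426], [-0.426, -0.0, -0.905], [-0.0, -1.0, 0.0]]
wrist_force: [0.7, -0.4, 0.1]
opening: 1.0
time_s: 2.1
eef_pos: [0.4992, 0.2937, 0.2309]
orientation: [[-0.904, -0.0, 0.427], [-0.427, -0.0, -0.904], [0.001, -1.0, 0.0]]
wrist_force: [1.4, -0.8, -0.2]
opening: 0.998
time_s: 3.1
eef_pos: [0.499, 0.2918, 0.231]
orientation: [[0.194, -0.001, 0.981], [-0.981, -0.0, 0.194], [0.0, -1.0, -0.001]]
wrist_force: [0.7, -0.0, 0.3]
opening: 0.997
time_s: 4.1
eef_pos: [0.499, 0.2918, 0.231]
orientation: [[0.998, -0.001, 0.055], [-0.055, -0.0, 0.998], [-0.001, -1.0, -0.0]]
wrist_force: [0.2, -0.0, -0.4]
opening: 0.999
time_s: 4.27
eef_pos: [0.4991, 0.2918, 0.231]
orientation: [[0.998, -0.0, 0.064], [-0.064, -0.0, 0.998], [-0.0, -1.0, -0.0]]
wrist_force: [-1.5, 0.8, -0.3]
opening: 0.998
{'mtx': array([[388.4169,   0.    , 315.6815],
       [  0.    , 388.4169, 242.1518],
       [  0.    ,   0.    ,   1.    ]]), 'position': array([0.4239, 0.2974, 0.3738]), 'rotation': array([[ 0.0642,  0.9542,  0.2923],
       [ 0.9979, -0.0611, -0.0199],
       [-0.0011,  0.293 , -0.9561]])}
4.3167 [0.4991 0.2918 0.2311] [[ 0.9979 -0.0003  0.0647]
 [-0.0647 -0.0001  0.9979]
 [-0.0003 -1.     -0.0001]] [22.2431 20.3927  5.0786 74.7068  0.0009 25.9505]
```

View pics/w1.png

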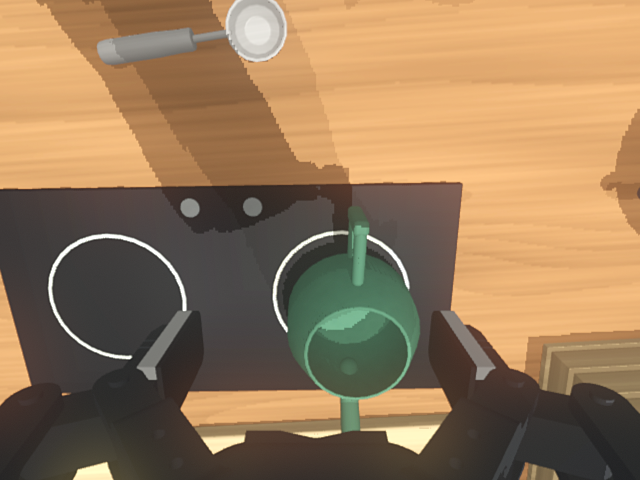

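The wrist view shows the pot's mouth at (358,350), its handle at (359,240), the far ring at (341,290) and the near ring at (117,295).

```bash
python3 - <<'E'
import cv2
a=cv2.imread("pics/w1.png")
cv2.imwrite("pics/c3.png",cv2.resize(a[190:410,270:440],None,fx=2.7*1.0,fy=2.7,interpolation=cv2.INTER_CUBIC))
cv2.imwrite("pics/c4.png",cv2.resize(a[195:295,320:400],None,fx=6,fy=6,interpolation=cv2.INTER_CUBIC))
E
```

```text
(no output)
```

View pics/c3.png

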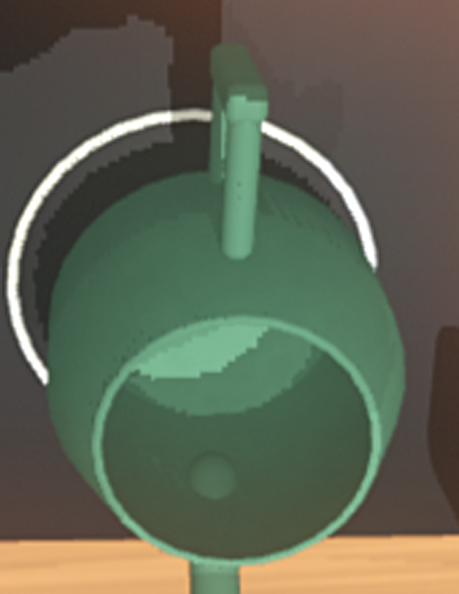

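View pics/c4.png

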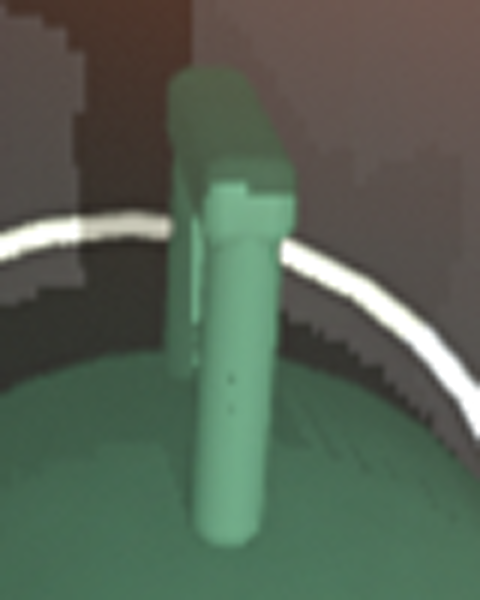

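```bash
python3 - <<'E'
from h import *
import pickle,cv2
np.set_printoptions(precision=4,suppress=True)
c=pickle.load(open("w1.pkl","rb"))
hb=w("",361.2,229.3,.098,c); m=w("",357.1,352.8,.108,c)
print("bar",hb,"mouth",m,np.linalg.norm((hb-m)[:2]),"yaw",np.degrees(np.arctan2(*(m-hb)[[1,0]])))
for u,v in[(320+205/6,195+200/6),(320+295/6,195+200/6)]:print(w("",u,v,.098,c))
# near ring: fit ellipse
a=cv2.imread("pics/w1.png");g=cv2.cvtColor(a,cv2.COLOR_BGR2GRAY)
for x0,x1,y0,y1 in[(40,192,228,362)]:
    mk=(g[y0:y1,x0:x1]>150).astype(np.uint8); mk[80:,105:]=0
    v,u=np.nonzero(mk);P=np.array([w("",x0+i,y0+j,.008,c)[:2] for i,j in zip(u,v)])
    A=np.c_[2*P,np.ones(len(P))];s=np.linalg.lstsq(A,(P**2).sum(1),rcond=None)[0];print("near",s[:2],np.sqrt(s[2]+s[:2]@s[:2])*2,len(P))
E
```

```text
bar [0.5005 0.3256 0.098 ] mouth [0.5978 0.3184 0.108 ] 0.09755630238338883 yaw -4.252821565067192
[0.4995 0.3205 0.098 ]
[0.5002 0.3315 0.098 ]
near [0.5841 0.0816] 0.13693338818636275 1275
```

The bar is at (0.4995, 0.3255), the pot at (0.598, 0.318) with yaw about -4.3°, and the near ring at (0.584, 0.0815). The top-camera values agree. I'll move over the bar and descend.

```bash

python3 -m handwheel '[[-0.002,0,0.017,0,-1],[0,0,0.017,0,-1],[0,0.02,0,0,-1],[0,0.02,0,0,-1],[0,0.02,0,0,-1],[0,0.02,0,0,-1],[0,0,0,0,-1],[0,0,0,0,-1]]' 100
python3 - <<'E'
from h import *
import cv2,pickle
c=manip.calibration("wrist");p,d=manip.capture("wrist");cv2.imwrite("pics/w2.png",p[:,:,::-1]);pickle.dump(c,open("w2.pkl","wb"))
E
```

```text
time_s: 4.98
eef_pos: [0.4988, 0.3257, 0.151]
orientation: [[0.998, -0.002, 0.063], [-0.063, -0.001, 0.998], [-0.002, -1.0, -0.001]]
wrist_force: [0.6, 0.9, 1.0]
opening: 0.997
```

View pics/w2.png

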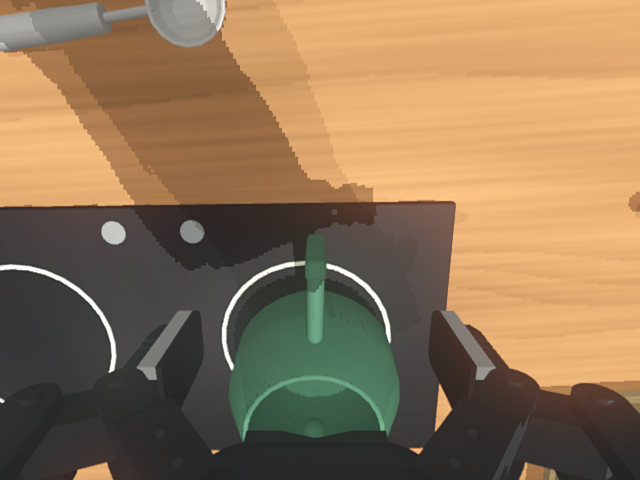

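The handle at (316,280) is centred between the fingers (midpoint column about 316). I'll continue down to TCP z 0.054 and close.

```bash

python3 -m handwheel '[[0.001,0.02,0,0,-1],[0,0.02,0,0,-1],[0,0.02,0,0,-1],[0,0.02,0,0,-1],[0,0.017,0,0,-1],[0,0,0,0,-1]]' 100
python3 -m handwheel '[[0,0,0,0,0],[0,0,0,0,0.4],[0,0,0,0,0.6],[0,0,0,0,1],[0,0,0,0,1],[0,0,0,0,1],[0,0,0,0,1],[0,0,0,0,1],[0,0,0,0,1],[0,0,0,0,1]]' 100
python3 - <<'E'
from h import *
import cv2,pickle
p,d=manip.capture("wrist");cv2.imwrite("pics/w3.png",p[:,:,::-1])
p,d=manip.capture("side");cv2.imwrite("pics/s3.png",p[100:300,200:460,::-1].repeat(3,0).repeat(3,1))
E
```

```text
time_s: 5.53
eef_pos: [0.4996, 0.3255, 0.0529]
orientation: [[0.998, -0.002, 0.062], [-0.062, -0.001, 0.998], [-0.002, -1.0, -0.001]]
wrist_force: [-1.2, -0.2, -0.1]
opening: 0.998
time_s: 6.37
eef_pos: [0.5004, 0.326, 0.0549]
orientation: [[0.998, 0.001, 0.061], [-0.061, 0.0, 0.998], [0.001, -1.0, 0.0]]
wrist_force: [-2.3, 0.4, 6.5]
opening: 0.126
```

View pics/w3.png

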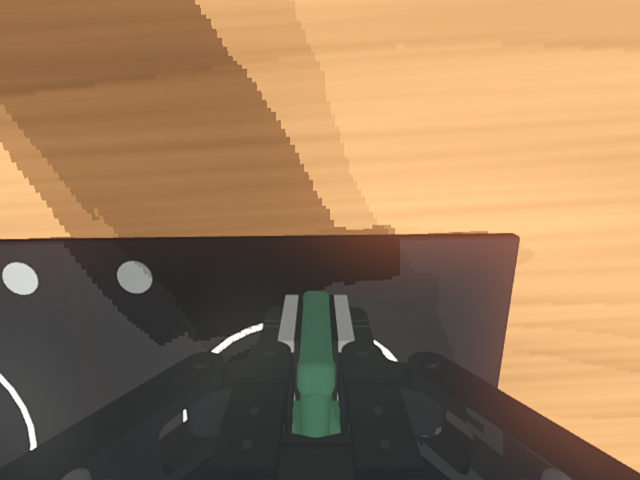

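View pics/s3.png

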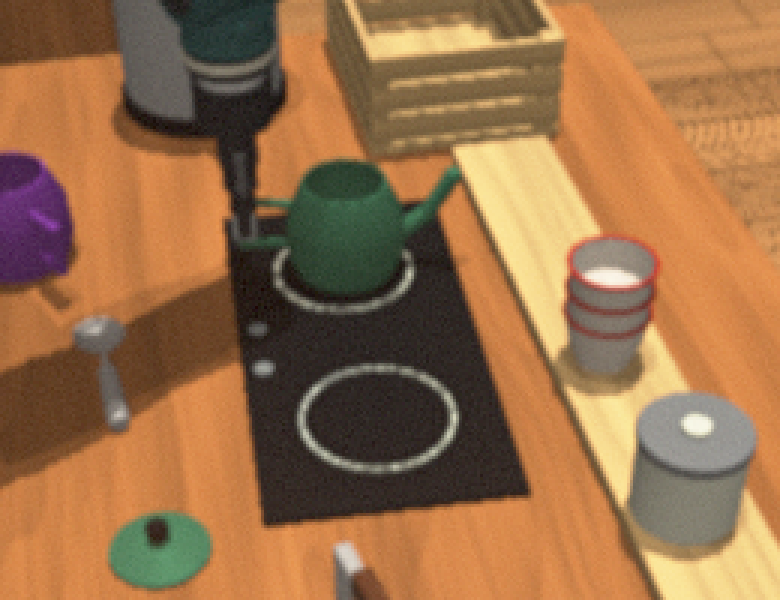

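The bar is pinched. The tool presses down by about 6 N, so I'll relieve 2 mm and then slide along −z of the tool. The total needed is 0.2367 m.

```bash

python3 -m handwheel '[[0,-0.001,0,0,1],[0,-0.001,0,0,1],[0,0,0,0,1],[0,0,-0.004,0,1],[0,0,-0.006,0,1],[0,0,-0.01,0,1],[0,0,-0.01,0,1],[0,0,-0.01,0,1],[0,0,-0.01,0,1],[0,0,-0.006,0,1],[0,0,-0.004,0,1],[0,0,0,0,1]]' 100
python3 - <<'E'
from h import *
import cv2,pickle
p,d=manip.capture("side");cv2.imwrite("pics/s4.png",p[100:300,200:460,::-1].repeat(3,0).repeat(3,1))
E
```

```text
time_s: 7.47
eef_pos: [0.4965, 0.265, 0.0563]
orientation: [[0.998, -0.0, 0.062], [-0.062, -0.0, 0.998], [-0.0, -1.0, -0.0]]
wrist_force: [1.2, -0.8, -5.9]
opening: 0.123
```

View pics/s4.png

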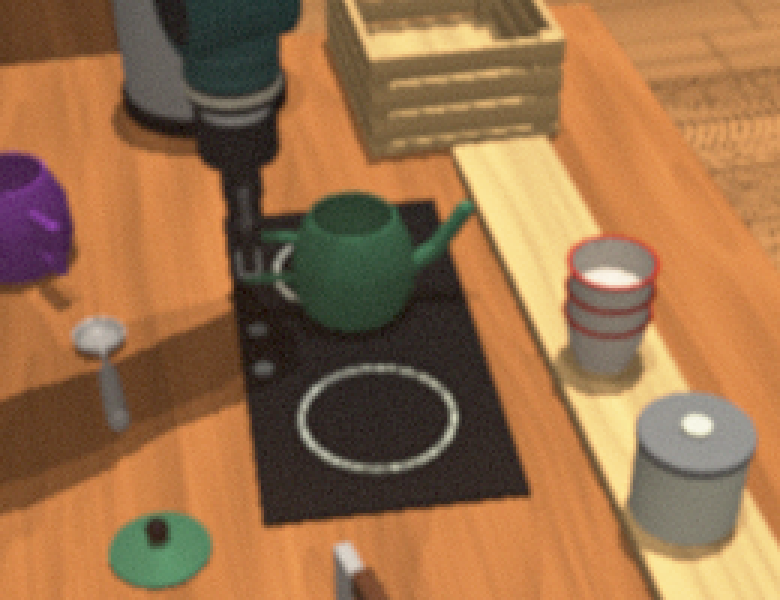

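The pot follows, but the tool is carrying nearly its full weight, so I'll lower 1 mm and continue.

```bash

python3 -m handwheel '[[0,0.0005,0,0,1],[0,0.0005,0,0,1],[0,0,0,0,1],[0,0,-0.004,0,1],[0,0,-0.008,0,1],[0,0,-0.01,0,1],[0,0,-0.01,0,1],[0,0,-0.01,0,1],[0,0,-0.01,0,1],[0,0,-0.008,0,1],[0,0,-0.004,0,1],[0,0,0,0,1]]' 100
```

```text
time_s: 8.52
eef_pos: [0.4927, 0.2011, 0.0554]
orientation: [[0.998, 0.0, 0.062], [-0.062, -0.0, 0.998], [0.0, -1.0, -0.0]]
wrist_force: [-0.3, 1.3, -3.0]
opening: 0.126
```

```bash

python3 -m handwheel '[[0,0.0005,-0.004,0,1],[0,0,-0.008,0,1],[0,0,-0.012,0,1],[0,0,-0.012,0,1],[0,0,-0.012,0,1],[0,0,-0.012,0,1],[0,0,-0.012,0,1],[0,0,-0.012,0,1],[0,0,-0.01,0,1],[0,0,-0.008,0,1],[0,0,-0.005,0,1],[0,0,-0.003,0,1]]' 100
python3 -m handwheel '[[0,0,0,0,1],[0,0,0,0,1]]'
python3 - <<'E'
from h import *
import cv2,pickle
p,d=manip.capture("top");cv2.imwrite("pics/t5.png",cv2.resize(p[180:290,190:330,::-1],None,fx=5,fy=5,interpolation=cv2.INTER_CUBIC))
p,d=manip.capture("side");cv2.imwrite("pics/s5.png",p[100:300,200:460,::-1].repeat(3,0).repeat(3,1))
E
```

```text
time_s: 9.52
eef_pos: [0.4861, 0.0916, 0.0549]
orientation: [[0.998, 0.0, 0.061], [-0.061, 0.0, 0.998], [0.0, -1.0, 0.0]]
wrist_force: [0.8, 5.9, 3.2]
opening: 0.125
time_s: 9.68
eef_pos: [0.4862, 0.0918, 0.0549]
orientation: [[0.998, 0.0, 0.061], [-0.061, -0.001, 0.998], [0.0, -1.0, -0.001]]
wrist_force: [0.7, -0.0, 4.7]
opening: 0.123
```

View pics/t5.png

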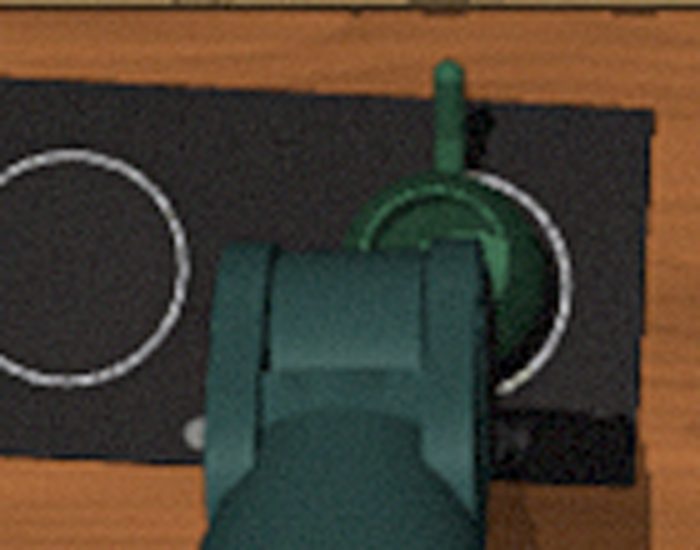

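View pics/s5.png

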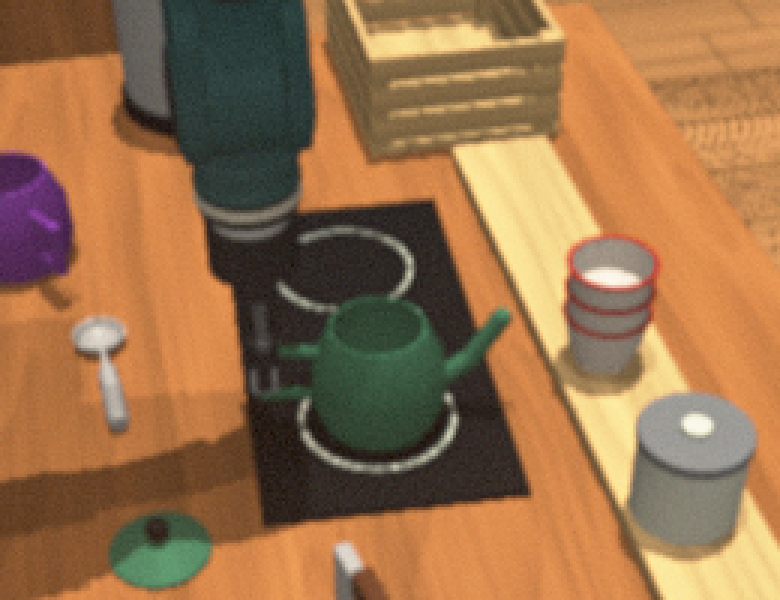

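```bash
python3 - <<'E'
from h import *
np.set_printoptions(precision=4,suppress=True)
A=lambda x,y,z:w("top",190+(x+.5)/5-.5,180+(y+.5)/5-.5,z)
print("top: mouth",A(436,262,.108),"spout",A(449,68,.113))
S=lambda x,y,z:w("side",200+x/3-.33,100+y/3-.33,z)
print("side: mouth",S(382,325,.108),"spout",S(502,316,.113),"near ring",S(378,418,.008))
E
```

```text
top: mouth [0.5846 0.0846 0.108 ] spout [0.695  0.0778 0.113 ]
side: mouth [0.5909 0.0876 0.108 ] spout [0.6923 0.0712 0.113 ] near ring [0.5848 0.0816 0.008 ]
```

Within a few mm. I'll nudge 3 mm more, relieve the down-force and release.

```bash

python3 -m handwheel '[[0,-0.0005,-0.001,0,1],[0,-0.0005,-0.001,0,1],[0,0,-0.001,0,1],[0,0,0,0,1],[0,0,0,0,0.6],[0,0,0,0,0.4],[0,0,0,0,0],[0,0,0,0,-1],[0,0,0,0,-1],[0,0,0,0,-1],[0,0,0,0,-1],[0,0,0,0,-1]]' 100
python3 -m handwheel '[[0,-0.01,0,0,-1],[0,-0.02,0,0,-1],[0,-0.03,0,0,-1],[0,-0.03,0,0,-1],[0,-0.03,0,0,-1],[0,-0.03,0,0,-1],[0,-0.03,0,0,-1],[0,0,0,0,-1]]' 100
python3 - <<'E'
from h import *
import cv2,pickle
c=manip.calibration("wrist");p,d=manip.capture("wrist");cv2.imwrite("pics/w6.png",p[:,:,::-1]);pickle.dump(c,open("w6.pkl","wb"))
E
```

```text
time_s: 10.78
eef_pos: [0.4858, 0.0893, 0.0558]
orientation: [[0.998, -0.0, 0.061], [-0.061, -0.0, 0.998], [-0.0, -1.0, -0.0]]
wrist_force: [-0.0, -0.6, -0.3]
opening: 0.999
time_s: 11.45
eef_pos: [0.4876, 0.0894, 0.2408]
orientation: [[0.998, 0.007, 0.061], [-0.061, 0.0, 0.998], [0.007, -1.0, 0.001]]
wrist_force: [0.0, -0.8, 0.6]
opening: 0.999
```

View pics/w6.png

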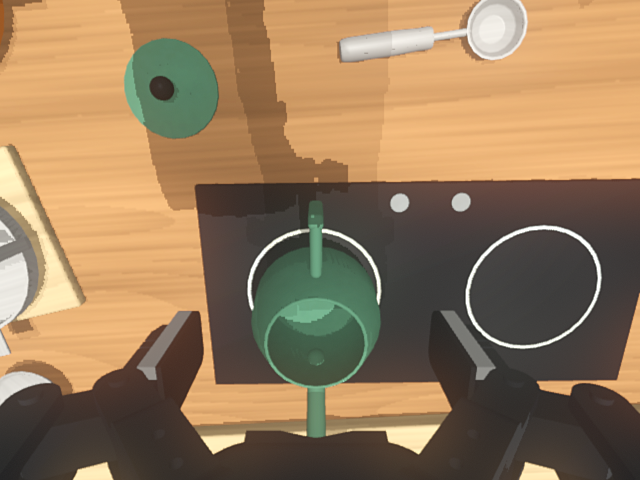

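The wrist view shows the pot inside the near ring, released. Its mouth is at (316,343), and the ring's visible edges are at columns 248 and 381.

```bash
python3 - <<'E'
from h import *
import pickle
np.set_printoptions(precision=4,suppress=True)
c=pickle.load(open("w6.pkl","rb"))
a=w("",248.5,286,.008,c);b=w("",380.5,286,.008,c);t=w("",316,231,.008,c)
m=w("",316,343,.108,c);print("mouth",m,"ring y",(a+b)/2,t+[.069,0,0],abs(a-b))
t=manip.observe()
# dish target
E
```

```text
mouth [0.583  0.0843 0.108 ] ring y [0.5771 0.0831 0.008 ] [0.5864 0.0883 0.008 ] [0.0084 0.1383 0.    ]
```

The pot is 2–4 mm from the ring centre and upright. Now the dish: move over it and turn to the grip's direction.

```bash

python3 -m handwheel '[[0.0043,0,-0.0288,0,-1],[0.0043,0,-0.0288,0,-1],[0.0043,0,-0.0288,0,-1],[0.0043,0,-0.0288,0,-1],[0.0043,0,-0.0288,0,-1],[0.0043,0,-0.0288,0,-1],[0.0043,0,-0.0288,0,-1],[0.0043,0,-0.0288,0,-1],[0.0043,0,-0.0288,0,-1],[0.0043,0,-0.0288,0,-1],[0.0043,0,-0.0288,0,-1],[0.0043,0,-0.0288,0,-1]]' 
python3 -m handwheel '[[0,0,0,0.1116,-1],[0,0,0,0.1116,-1],[0,0,0,0.1116,-1],[0,0,0,0.1116,-1],[0,0,0,0.1116,-1],[0,0,0,0.1116,-1],[0,0,0,0.1116,-1],[0,0,0,0.1116,-1],[0,0,0,0.1116,-1],[0,0,0,0.1116,-1],[0,0,0,0.1116,-1],[0,0,0,0.1116,-1]]'
python3 -m handwheel '[[0,0,0,0,-1],[0,0,0,0,-1],[0,0,0,0,-1]]'
python3 - <<'E'
from h import *
import cv2,pickle
c=manip.calibration("wrist");p,d=manip.capture("wrist");cv2.imwrite("pics/w7.png",p[:,:,::-1]);pickle.dump(c,open("w7.pkl","wb"))
cv2.imwrite("pics/w7c.png",cv2.resize(p[200:420,190:450,::-1],None,fx=2.7,fy=2.7,interpolation=cv2.INTER_CUBIC))
E
```

```text
time_s: 12.5
eef_pos: [0.5159, -0.2601, 0.2347]
orientation: [[0.998, -0.001, 0.061], [-0.061, 0.001, 0.998], [-0.001, -1.0, 0.001]]
wrist_force: [1.1, 0.5, 0.3]
opening: 0.999
time_s: 13.5
eef_pos: [0.516, -0.2586, 0.2346]
orientation: [[0.165, -0.001, 0.986], [-0.986, 0.001, 0.165], [-0.001, -1.0, -0.001]]
wrist_force: [-0.3, -0.3, 0.8]
opening: 1.001
time_s: 13.75
eef_pos: [0.5162, -0.2587, 0.2352]
orientation: [[0.174, -0.001, 0.985], [-0.985, 0.0, 0.174], [-0.001, -1.0, -0.001]]
wrist_force: [-0.6, 0.0, 0.7]
opening: 0.998
```

View pics/w7.png

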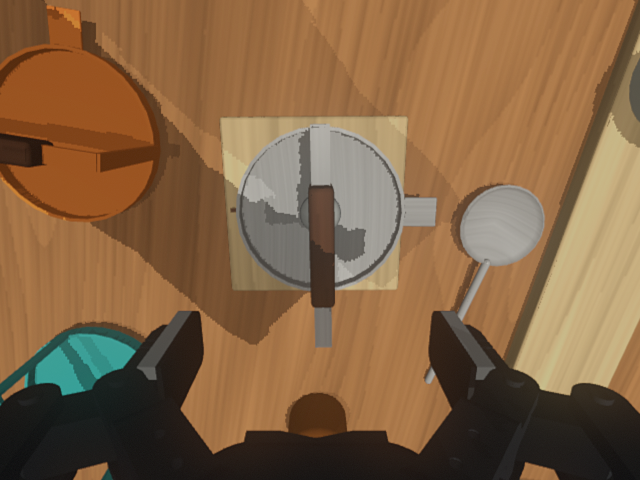

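View pics/w7c.png

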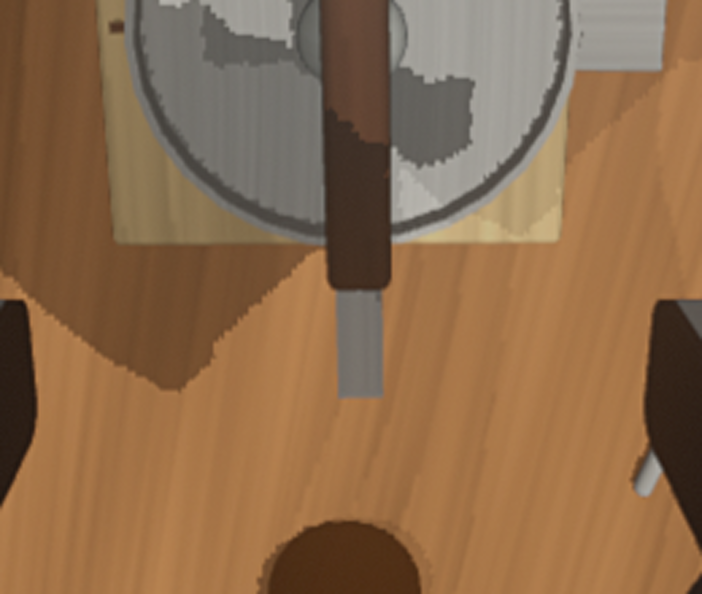

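The steel dish is under the gripper. Its grip runs from (321,186) to (322,307), the ball is under it at (320,212), the lip is at (435,211), and the orange dish lies left and outside.

```bash
python3 - <<'E'
from h import *
import pickle
np.set_printoptions(precision=4,suppress=True)
c=pickle.load(open("w7.pkl","rb"))
a=w("",321.5,186,.147,c);b=w("",322.7,307,.147,c);g=(a+b)/2;d=a-b
print("grip",g,np.linalg.norm(d),"dish x yaw",np.degrees(np.arctan2(d[1],d[0]))-90)
l=w("",435.5,211,.042,c);r=w("",320.5,208,.042,c);print(l,"rim",r,np.linalg.norm(l-r),np.degrees(np.arctan2(*(l-r)[[1,0]])))
C=[w("",*k,.014,c) for k in[(221,117),(407,117),(397,290),(233,290)]];print("board",np.mean(C,0),[np.degrees(np.arctan2(*v[[1,0]])) for v in (C[1]-C[0],C[2]-C[3])])
bl=w("",320,212,.045,c);print('ball',bl)
s=manip.observe();R=s["orientation"];print(s["eef_pos"],np.degrees(np.arctan2(R[1,2],R[0,2])),R.T@(g-s["eef_pos"]))
E
```

```text
grip [ 0.5198 -0.2582  0.147 ] 0.07952830429608994 dish x yaw 10.820520300808496
[ 0.6196 -0.2394  0.042 ] rim [ 0.5191 -0.2544  0.042 ] 0.10157334556598284 8.499573130776543
board [ 0.515  -0.2625  0.014 ] [np.float64(9.999403065745602), np.float64(10.044981226269742)]
ball [ 0.5192 -0.2574  0.045 ]
[ 0.5163 -0.2587  0.2354] 9.96438517577865 [0.0002 0.0884 0.0036]
```

```bash

python3 -m handwheel '[[0,0,0.0018,0,-1],[0,0,0.0017,0,-1],[0,0.02,0,0,-1],[0,0.02,0,0,-1],[0,0.02,0,0,-1],[0,0.02,0,0,-1],[0,0.015,0,0,-1],[0,0.01,0,0,-1],[0,0.01,0,0,-1],[0,0.005,0,0,-1],[0,0,0,0,-1],[0,0,0,0,-1]]' 60
python3 - <<'E'
from h import *
import cv2,pickle
p,d=manip.capture("wrist");cv2.imwrite("pics/w8.png",p[:,:,::-1])
E
```

```text
time_s: 14.8
eef_pos: [0.52, -0.2583, 0.1162]
orientation: [[0.17, 0.0, 0.985], [-0.985, -0.0, 0.17], [0.0, -1.0, 0.0]]
wrist_force: [0.4, 0.4, 0.3]
opening: 1.0
```

View pics/w8.png

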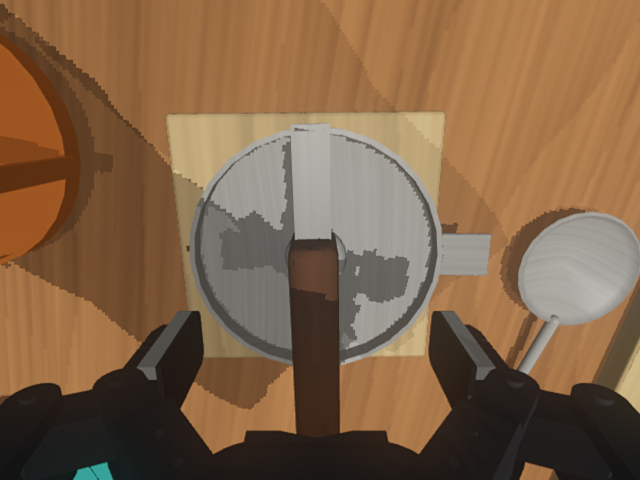

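The grip (columns 290–340) is centred between the fingers (midpoint about 316). I'll close gently.

```bash

python3 -m handwheel '[[0,0,0,0,-0.4],[0,0,0,0,0],[0,0,0,0,0.2],[0,0,0,0,0.4],[0,0,0,0,0.5],[0,0,0,0,0.55],[0,0,0,0,0.6],[0,0,0,0,0.65],[0,0,0,0,0.7],[0,0,0,0,0.8],[0,0,0,0,1],[0,0,0,0,1]]' 60
python3 -m handwheel '[[0,0,0,0,1],[0,0,0,0,1],[0,0,0,0,1],[0,0,0,0,1]]' 80
python3 - <<'E'
from h import *
import cv2,pickle
p,d=manip.capture("wrist");cv2.imwrite("pics/w9.png",p[:,:,::-1])
p,d=manip.capture("side");cv2.imwrite("pics/s9.png",p[260:420,250:440,::-1].repeat(4,0).repeat(4,1)[:600])
E
```

```text
time_s: 15.85
eef_pos: [0.5199, -0.2582, 0.1159]
orientation: [[0.17, 0.0, 0.985], [-0.985, -0.0, 0.17], [0.0, -1.0, 0.0]]
wrist_force: [-1.1, 2.1, 3.4]
opening: 0.174
time_s: 16.18
eef_pos: [0.5199, -0.2582, 0.116]
orientation: [[0.17, 0.0, 0.985], [-0.985, -0.0, 0.17], [0.0, -1.0, 0.0]]
wrist_force: [-0.6, 0.4, 5.7]
opening: 0.173
```

View pics/w9.png

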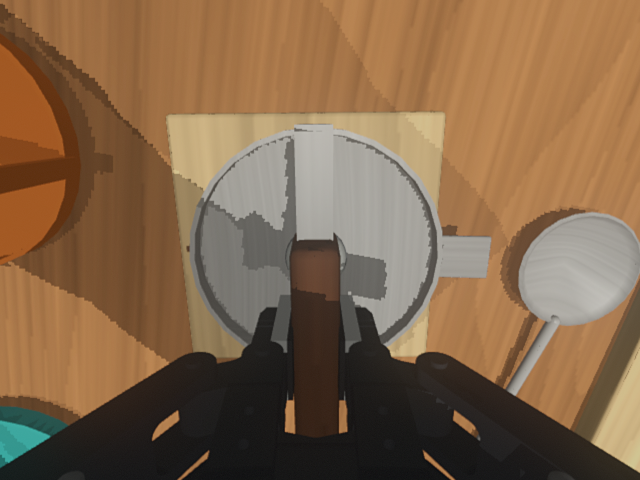

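View pics/s9.png

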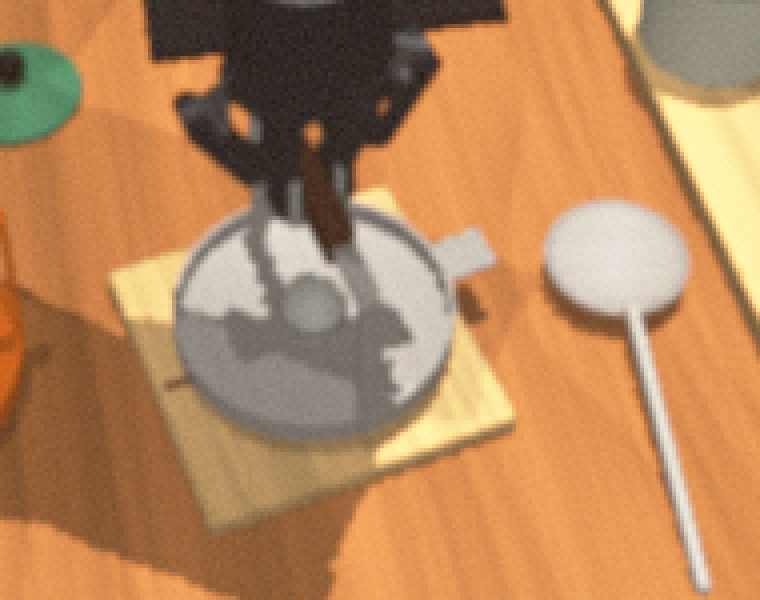

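Gripped, with the ball in the middle. I'll lift gently straight up.

```bash

python3 -m handwheel '[[0,-0.0005,0,0,1],[0,-0.001,0,0,1],[0,-0.001,0,0,1],[0,-0.0015,0,0,1],[0,-0.002,0,0,1],[0,-0.002,0,0,1],[0,-0.002,0,0,1],[0,-0.0025,0,0,1],[0,-0.0025,0,0,1],[0,-0.003,0,0,1],[0,-0.003,0,0,1],[0,-0.003,0,0,1]]' 100
python3 -m handwheel '[[0,-0.003,0,0,1],[0,-0.003,0,0,1],[0,-0.003,0,0,1],[0,-0.003,0,0,1],[0,-0.003,0,0,1],[0,-0.003,0,0,1],[0,-0.003,0,0,1],[0,-0.0025,0,0,1],[0,-0.002,0,0,1],[0,-0.0015,0,0,1],[0,-0.001,0,0,1],[0,0,0,0,1]]' 100
python3 - <<'E'
from h import *
import cv2,pickle
p,d=manip.capture("wrist");cv2.imwrite("pics/w10.png",p[:,:,::-1])
p,d=manip.capture("side");cv2.imwrite("pics/s10.png",p[240:390,250:440,::-1].repeat(4,0).repeat(4,1)[:600])
E
```

```text
time_s: 17.28
eef_pos: [0.5198, -0.2582, 0.1401]
orientation: [[0.17, 0.0, 0.985], [-0.985, -0.0, 0.17], [0.0, -1.0, 0.0]]
wrist_force: [-0.7, -0.2, -1.7]
opening: 0.17
time_s: 18.28
eef_pos: [0.5198, -0.2582, 0.1679]
orientation: [[0.17, 0.0, 0.985], [-0.985, -0.0, 0.17], [0.0, -1.0, 0.0]]
wrist_force: [0.3, 0.1, -4.5]
opening: 0.172
```

View pics/w10.png

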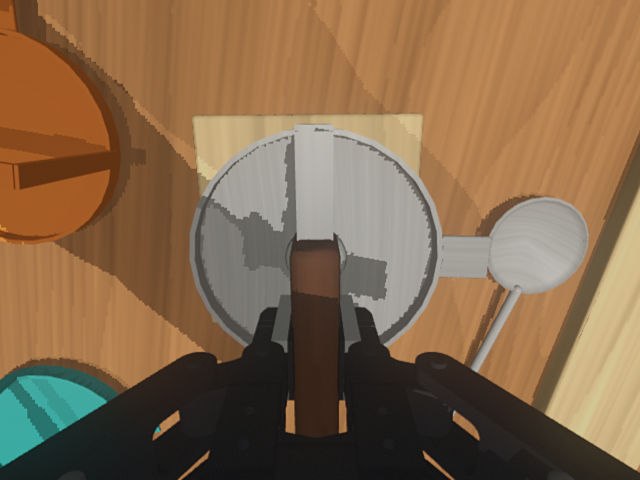

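View pics/s10.png

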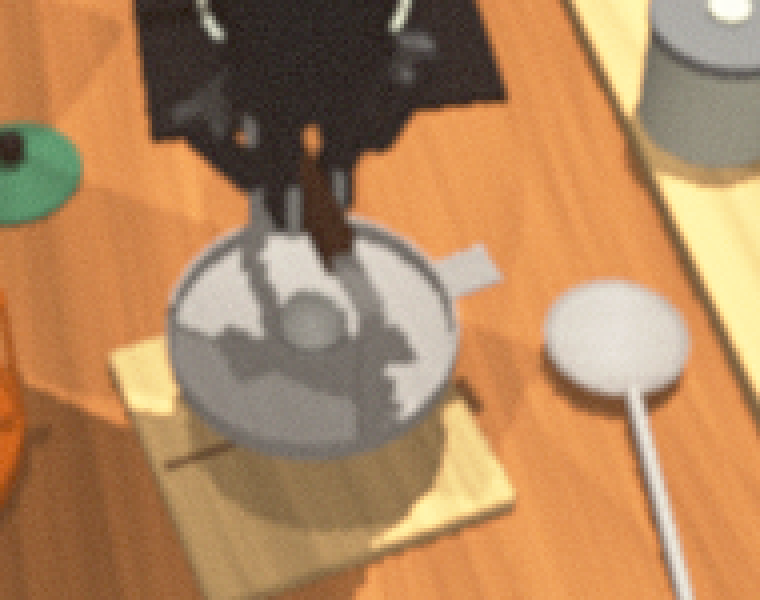

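Lifted 52 mm, level, with no slip and the ball centred. I'll raise it another 38 mm or so.

```bash

python3 -m handwheel '[[0,-0.001,0,0,1],[0,-0.002,0,0,1],[0,-0.003,0,0,1],[0,-0.004,0,0,1],[0,-0.005,0,0,1],[0,-0.005,0,0,1],[0,-0.005,0,0,1],[0,-0.005,0,0,1],[0,-0.004,0,0,1],[0,-0.003,0,0,1],[0,-0.002,0,0,1],[0,-0.001,0,0,1]]' 100
python3 -m handwheel '[[0,0,0,0,1],[0,0,0,-0.005,1],[0,0,0,-0.01,1],[0,0,0,-0.015,1],[0,0,0,-0.02,1],[0,0,0,-0.03,1],[0,0,0,-0.04,1],[0,0,0,-0.04,1],[0,0,0,-0.04,1],[0,0,0,-0.04,1],[0,0,0,-0.04,1],[0,0,0,-0.04,1]]' 100
python3 - <<'E'
from h import *
import cv2
p,d=manip.capture("side");cv2.imwrite("pics/s11.png",p[210:360,250:440,::-1].repeat(4,0).repeat(4,1)[:600])
E
```

```text
time_s: 19.38
eef_pos: [0.5198, -0.2582, 0.2081]
orientation: [[0.17, 0.0, 0.985], [-0.985, -0.0, 0.17], [0.0, -1.0, 0.0]]
wrist_force: [-0.2, -0.4, -3.9]
opening: 0.173
time_s: 20.38
eef_pos: [0.5198, -0.2582, 0.2077]
orientation: [[0.474, -0.0, 0.88], [-0.88, 0.0, 0.474], [-0.0, -1.0, -0.0]]
wrist_force: [0.9, -0.1, -2.5]
opening: 0.169
```

View pics/s11.png

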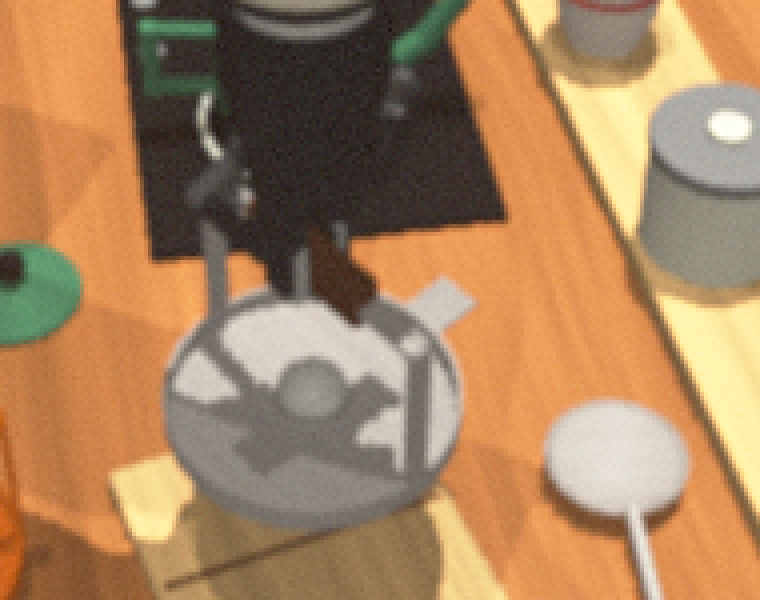

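The ball is staying centred while turning. I'll continue the remaining 1.25 rad.

```bash

python3 -m handwheel '[[0,0,0,-0.01,1],[0,0,0,-0.02,1],[0,0,0,-0.03,1],[0,0,0,-0.04,1],[0,0,0,-0.05,1],[0,0,0,-0.05,1],[0,0,0,-0.05,1],[0,0,0,-0.05,1],[0,0,0,-0.05,1],[0,0,0,-0.05,1],[0,0,0,-0.05,1],[0,0,0,-0.05,1]]' 100
python3 -m handwheel '[[0,0,0,-0.05,1],[0,0,0,-0.05,1],[0,0,0,-0.05,1],[0,0,0,-0.05,1],[0,0,0,-0.05,1],[0,0,0,-0.05,1],[0,0,0,-0.05,1],[0,0,0,-0.05,1],[0,0,0,-0.05,1],[0,0,0,-0.05,1],[0,0,0,-0.05,1],[0,0,0,-0.05,1]]' 100
python3 -m handwheel '[[0,0,0,-0.05,1],[0,0,0,-0.04,1],[0,0,0,-0.03,1],[0,0,0,-0.02,1],[0,0,0,-0.01,1],[0,0,0,0,1],[0,0,0,0,1],[0,0,0,0,1],[0,0,0,0,1],[0,0,0,0,1]]' 100
python3 - <<'E'
from h import *
import cv2,pickle
c=manip.calibration("wrist");p,d=manip.capture("wrist");cv2.imwrite("pics/w12.png",p[:,:,::-1]);pickle.dump(c,open("w12.pkl","wb"))
p,d=manip.capture("side");cv2.imwrite("pics/s12.png",p[:,:,::-1])
p,d=manip.capture("top");cv2.imwrite("pics/t12.png",p[:,:,::-1])
print(manip.observe()["qpos"])
E
```

```text
time_s: 21.43
eef_pos: [0.5198, -0.2582, 0.2078]
orientation: [[0.838, 0.0, 0.546], [-0.546, -0.0, 0.838], [0.0, -1.0, 0.0]]
wrist_force: [-0.0, 0.4, -3.2]
opening: 0.17
time_s: 22.43
eef_pos: [0.5198, -0.2582, 0.2078]
orientation: [[1.0, -0.0, -0.023], [0.023, -0.0, 1.0], [-0.0, -1.0, -0.0]]
wrist_force: [0.3, 0.2, -3.9]
opening: 0.167
time_s: 23.27
eef_pos: [0.5198, -0.2582, 0.2078]
orientation: [[0.986, -0.0, -0.169], [0.169, 0.0, 0.986], [-0.0, -1.0, 0.0]]
wrist_force: [-0.1, -0.5, -3.5]
opening: 0.171
[-3.44564280e+01  2.09733539e+01  2.35475669e+00  7.13806015e+01
  1.59379083e-04 -4.41914098e+01]
```

View pics/w12.png

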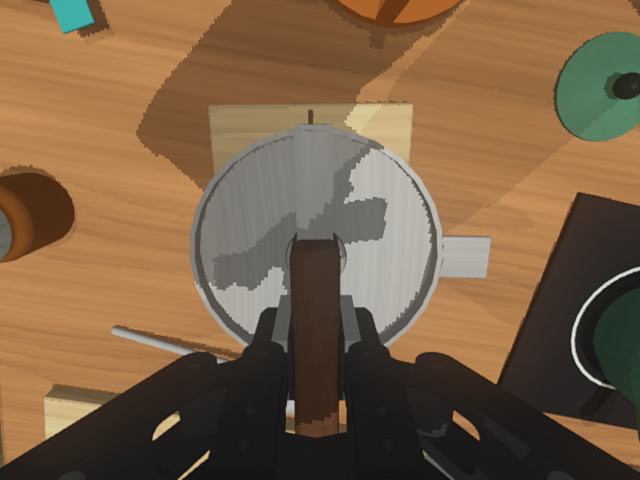

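View pics/s12.png

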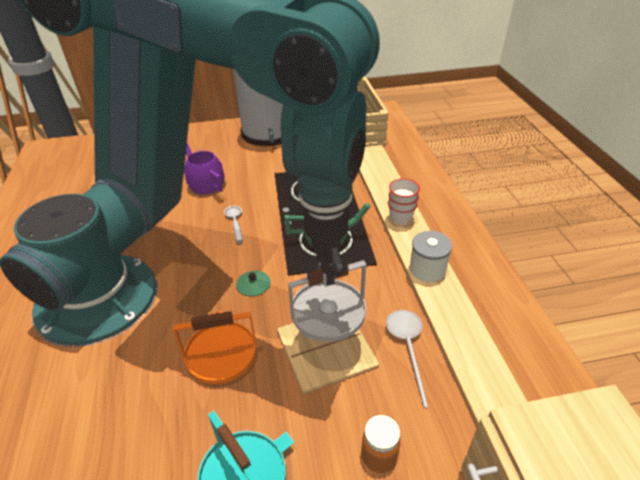

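View pics/t12.png

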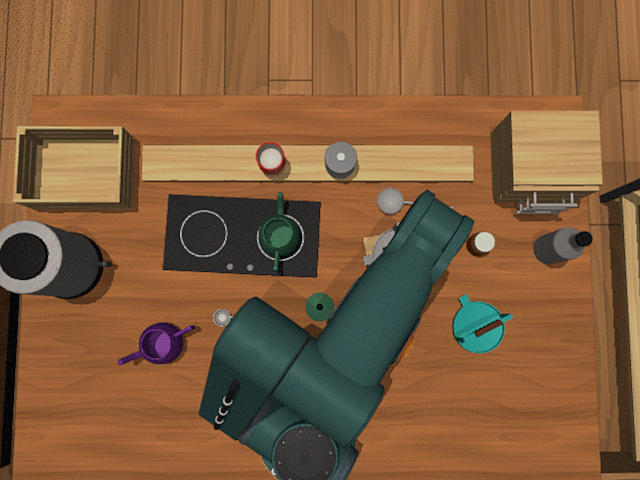

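The dish is held level, about 92 mm up, with its lip at (490,257) in the wrist view pointing to the hob. The ball is still visible either side of the grip near (316,257). The teapot stands in the near ring and the bystanders are where they were, so I'm handing in.

```bash
python3 - <<'E'
from h import *
s=manip.observe();print(s["time_s"],s["eef_pos"],s["opening"],abs(s["dq"]).max())
print(manip.close_job())
E
```

```text
23.4167 [ 0.51980038 -0.25818907  0.2077875 ] 0.1705840706587714 0.34184298427076454
the job is handed in; nothing more can be done
None
```

The job is handed in at 23.4 s of the 58 s allowed. `close_job()` gives no verdict, so what follows rests on my own checks.

- **Teapot:** I slid it by its handle from the far ring to the near one and released it. The wrist camera afterwards put it 2–4 mm from the ring centre (limit 20 mm), and it looked upright.
- **Vertical force on the slide:** it ran from about 6 N down to about 6 N up. At the upward extreme the tool carried roughly the pot's whole weight, so the pot may have come about 1 mm off the glass. I lowered the tool 1 mm straight away, and the pictures showed no tipping.
- **Dish:** I lifted it about 92 mm straight up and only then turned it 90° anticlockwise. The last measured tool yaw was 99.7° against the board's 10.0°. It finished level, steady and still gripped, with the lip pointing to the hob and the ball in the middle.
- **Bystanders:** all of them looked to be where they started.

The position estimates from different cameras disagreed by up to about 6 mm, well inside the limits.

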